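# Load the glass mosaic into the curing cabinet

## Robot

A 6-joint arm with a two-finger parallel gripper is mounted at the origin on the work surface. World frame = base frame: x ahead of the robot, y to its left, z up, the work surface at z = 0. Lengths are in m, angles in rad, forces in N, time in s.
With the tool pointing down it reaches from about 0.375 to 0.9 m from the base axis. Payload 3.1 kg.
Tool frame: the origin (TCP) lies between the finger pads; the fingertips stand ctrl.tip_reach ahead of it and the grasp point (between the pads) lies 2 mm behind it (ctrl.tip_reach is the distance from the TCP to the fingertips, in m); z points along the fingers, y is the line along which they close (so a half turn about z gives the same grasp; the last joint's range is limited). The gripper opens to 87 mm and grips with 3 to 60 N. Pads are 19 mm wide; open, the fingers measure 117 mm over their backs; the gripper's body (75 mm by 190 mm) begins 51 mm behind the grasp point.
Start: joints at [-1.514, 0.527, 1.433, -0, 1.181, -0.178], TCP at [0.146, -0.608, 0.201] pointing down, gripper open.
Joint ranges: [-3.08, 3.08], [-0.75, 2.2], [0.22, 2.44], [-1.43, 4.57], [0, 2.65], [-2.85, 2.85]. Speed limits (rad/s): [2.79, 2.79, 3.14, 3.14, 3.14, 3.14].

## Interface

Orientations are given as a unit quaternion [w, x, y, z].
In Python, from workcell import ctrl gives the robot as it stands.
- The arm moves only by the tool servo_tool, never from a script. Its argument "series" is a list of rows, each a list of 6 numbers: the shift along the world's x, y, z in cm, then the turn, a rotation vector about the world's x, y, z in rad. A call has 1 to 5 rows; each row shifts and turns the commanded pose from where the row before left it; what a row does not reach is not made up. A row lasts 1/10 s, in which the tool goes at most 50 mm and 8.59 degrees, less where a joint would pass 70% of its speed; a pose out of reach is approached as far as the arm can. A call with a gripper value outside its range is refused whole. "fingers" is the closure in counts, from 0 (fully open) to 255 (shut), set as the call begins (left out, the last holds). The fingers move at their own pace and stop on an object; "newtons" is the grip in N (left out, the last holds). Time passes only in rows, so rows that do not move let the fingers close. It gives the time, the measured TCP pose, the force, the opening and the grip force at its end, in the units of the state.
- ctrl.state(): the state, without advancing time (a new reading comes with each control period).
- ctrl.snapshot(name): name is "scene" or "top"; returns the picture (400x640x3 uint8, blue, green, red); there is no depth.
- ctrl.camera_params(name): a dict with "fx", "fy", "cx", "cy" (pixels), "R" (3x3) and "t" (3): a world point X has camera coordinates R X + t. Camera axes: x right, y down, z forward; pixel columns grow to the right and rows downward; lengths in m; the calibration is good to about 2 mm. A picture is of the moment at which its call begins. camera_params takes no time and is no camera call.
- ctrl.finish_job(): hands the job in; it is judged then, once.
Trained networks look in the newest picture that a camera, given by its name, has taken for a name from the list of things; names that differ only in an ending like _2 or _b are one class to them, and where a whole thing is asked for, a point or a joint stands for the part that bears it (a point fixed in the world has none). Each returns a list of dicts, best first, with "conf" (0 to 1); they miss things now and then, are a little off and sometimes report something else, mostly with a low value. They report only what shows in the picture. A call takes as long as a camera call. They do not tell look-alikes from the thing itself.
- ctrl.search_frame(camera, name): "bbox" ([centre column, centre row, width, height] in pixels, round what is visible of it).
- ctrl.regions_of(camera, name): "pixels" (400x640 bool, what is visible of it) and "bbox" ([centre column, centre row, width, height] in pixels, round what is visible of it).
The state is a dict: "t": time; "q": joint angles; "qd": joint speeds; "joint_torque": joint torques, N m; "ee_pos": TCP position; "ee_rot": TCP orientation; "force": force on the tool from outside, world axes, zero at the start; "ft_torque": the same for the moment, N m; "width": opening from 0.0 (shut) to 1.0 (fully open); "gripper_force": force on a finger pad.
Only numpy, scipy, OpenCV 4.12 (cv2) and the standard library are available. Lean on these libraries where they do the work, as an engineer would, in place of code of your own. Each camera call takes 0.05 s, during which the arm holds its last target. There are 200 camera calls.

## Task

The little glass mosaic on its metal carrier plate is glued up and ready to cure. Lift the carrier off the glue-up board, keep it level, and slide it into the runners of the open curing cabinet, tab end outwards, until it is fully home against the stop; then push the cabinet door shut until it seats on its catch and let go. Do not disturb the jar, the brush or the glass offcut lying about.

Things in the scene. Friction and masses are not known exactly. Their poses are not given: they have to be found in the camera images.
- carrier: Flat aluminium plate 150 x 66 x 10 mm, about 0.3 kg, carrying a green and blue glass mosaic (112 x 48 mm, 7 mm above the plate) clipped on top; its long sides are free to grip. Origin: centre of the plate's underside, tab not counted. x: along the length, away from the tab (leading end at x = +75 mm); y: across the width; z up. Starts on the board's rests, tab end in the fence's notch.
- carrier_tab (a point): Middle of the carrier's flat pull tab: 26 long x 24 wide x 10 mm thick, in the plane of the plate, sticking out of its rear edge from x = -75 to -101 mm (this point: x = -88, y = 0, z = 5 mm; axes of the carrier). On the board it lies in the notch and cannot be gripped; there only the long sides can.
- board: Plywood glue-up board, fixed, 235 x 130 x 12 mm, axes as the carrier. Two rests (22 mm along x, 44 mm wide, centred at x = -50 and +45 mm) rise to 32 mm above the bench; the carrier's sides overhang them. A fence 48 mm high (x = -106 to -78 mm, 110 mm wide) has a 31 mm notch for the tab. Origin: on the bench under the carrier's origin as it starts (within 2 mm).
- cabinet: Low white sheet-metal curing cabinet, fixed: 200 deep (x) x 190 wide (y) x 104 mm high; low controls (to 120 mm) on the rear of its top. Origin: centre of its footprint, on the bench. The front face with the mouth is the plane x = -100 mm, looking to its -x; the carrier goes in towards +x. Being so low, a gripper pointing down at the tab passes above its top.
- cabinet_mouth (a point): Middle of the mouth on the front face, level with the runner tops, 58 mm above the bench (cabinet x = -100, y = 0). The mouth is 80 mm wide, flared to the slot's 70 mm within 16 mm; keeper rails over the plate's edges leave the slot 14 mm high (58 to 72 mm above the bench). Fingers holding the plate's long sides do not fit in. Axes of the cabinet.
- cabinet_home (a point): Where the carrier's origin lies when it is fully home against the stop (cabinet x = -24, y = 0, z = 58 mm); axes of the cabinet, carrier x along cabinet x. The plate's rear edge is then 1 mm inside the front face and only the tab sticks out (25 mm). The slot's front part carries the plate level once more than half of it is in.
- door (a joint): Angle of the side-hinged door: 0 shut, grows as it opens; starts at 1.55 to 1.85 rad. It stays where it is left (friction 0.06 N m). In the last 0.06 rad a sprung roller catch at the free edge resists (about 7 N at door_push), then holds it shut. A grey pan 188 mm wide, 36 mm deep, 14 to 102 mm above the bench, hollow behind to close over the tab; amber window in front.
- door_hinge (a point): On the vertical hinge line, 58 mm above the bench, at the left edge of the front face seen from in front (cabinet x = -100, y = +95 mm). Its axes turn with the door: z up, the door runs along its -y to the free edge, -x is the outward side, the outer face at x = -36 mm. At 0 its axes are the cabinet's; opening turns it clockwise from above.
- door_push (a point): A good place to push: on the door's outer face, 130 mm from the hinge line, 90 mm above the bench; axes as door_hinge. The door's small knob sits lower and nearer the free edge (165 mm from the hinge, 31 to 49 mm above the bench, sticking out 18 mm).
- jar: Lidded glue jar, 54 mm across, 75 mm high, a bystander. Origin: centre of its underside.
- brush: Brush lying on the bench, 170 mm long, a bystander. Origin: about its middle, on the bench.
- offcut: Green glass offcut lying flat, 90 x 60 x 5 mm, a bystander. Origin: centre of its underside.
Things that resemble listed ones, but are neither listed nor needed, are in the scene too. Several things have the shape of the carrier; the one meant has the colours described above.

How it is judged:
By the outcome, as a careful person would: the job done as asked, in the order asked, and still so for the second after the job is handed in, with the robot touching nothing.
It also fails if it takes over 72 s, if anything falls off the work surface, if the arm or the gripper's body presses on something with over 40 N, if the wrist force passes 120 N, or if a joint passes its speed limit or range.

## Working session

There is one attempt and no reset: what is moved stays moved. The work goes in short steps, Python scripts to look and compute and a tool call to move; the robot and the scene stay as the last step left them, time stands still between calls to the robot, and variables do not carry over. Pictures are saved under pics/ and viewed, at most 11 in all, crops included, and the job is handed in when it is done.

Besides the shell and the picture viewer there is one more tool, called after ">>>" as a command line: name --pt "numbers of a row" for each row, then --argument value for the rest. servo_tool: Moves the arm, as the interface text tells. Its arguments: {"type":"object","properties":{"series":{"type":"array"},"fingers":{"type":"number"},"newtons":{"type":"number"}},"required":["series"]}

```bash
mkdir -p pics; cat > h.py <<'E'
import numpy as np, cv2
from workcell import ctrl
def ray(cam,u,v):
    p=ctrl.camera_params(cam);R=np.array(p["R"]);t=np.array(p["t"])
    d=R.T@np.array([(u-p["cx"])/p["fx"],(v-p["cy"])/p["fy"],1.]);return -R.T@t,d
def atz(cam,u,v,z):
    c,d=ray(cam,u,v);return c+d*(z-c[2])/d[2]
def proj(cam,X):
    p=ctrl.camera_params(cam);c=np.array(p["R"])@np.array(X)+np.array(p["t"])
    return np.array([p["fx"]*c[0]/c[2]+p["cx"],p["fy"]*c[1]/c[2]+p["cy"]])
E
python3 - <<'E'
from h import *
for c in("scene","top"):
    cv2.imwrite(f"pics/{c}0.png",ctrl.snapshot(c))
    p=ctrl.camera_params(c);print(c,p["fx"],-np.array(p["R"]).T@np.array(p["t"]))
    for n in("carrier","cabinet","door","board"):
        print(n,[(np.round(d["bbox"]),round(d["conf"],2)) for d in ctrl.search_frame(c,n)][:4])
print(ctrl.tip_reach,ctrl.state())
E
```

```text
scene 422.3799815921851 [1.21123838 0.55622769 0.65550492]
carrier [(array([391., 212.,  61.,  26.]), 0.93), (array([296., 191.,  46.,  33.]), 0.73), (array([278., 151.,  30.,  10.]), 0.71), (array([494., 241.,  64.,  41.]), 0.7)]
cabinet [(array([465., 308., 164., 185.]), 0.69)]
door [(array([421., 245.,  76.,  68.]), 0.89)]
board [(array([297., 197.,  74.,  56.]), 0.6), (array([272., 276.,  27.,  48.]), 0.53), (array([464., 305., 166., 188.]), 0.17)]
top 407.6241663611194 [ 0.46140258 -0.10901823  1.16497651]
carrier [(array([200., 297.,  64.,  36.]), 0.89), (array([499., 217.,  43.,  61.]), 0.73), (array([289., 275.,  62.,  28.]), 0.63), (array([378., 224.,  72.,  32.]), 0.58)]
cabinet [(array([168., 184., 191., 105.]), 0.69), (array([366., 135.,  45.,  42.]), 0.48)]
door [(array([225., 221.,  76.,  28.]), 0.66)]
board [(array([375., 224.,  93.,  63.]), 0.69)]
0.017 {'t': 0.5, 'q': array([-1.51347710e+00,  5.27544355e-01,  1.43273458e+00,  1.80751679e-06,
        1.18137625e+00, -1.78505382e-01]), 'qd': array([-7.35862643e-04, -1.09946336e-05, -1.04304000e-03,  9.43734627e-04,
        1.57907220e-03,  4.20980717e-04]), 'joint_torque': array([-1.01417972e-03, -4.39603186e+01, -1.76790726e+01,  6.33256836e-02,
        5.15073119e-02, -3.80526978e-05]), 'ee_pos': array([ 0.14605173, -0.60765642,  0.20141009]), 'ee_rot': array([-3.11557922e-05,  9.93056435e-01,  1.17638925e-01,  2.72775904e-06]), 'force': array([ 0.10651197,  0.15660835, -0.37692517]), 'ft_torque': array([0.01583396, 0.02744742, 0.03325079]), 'gripper_force': 0.0, 'width': 0.999858060876136}
```

View pics/scene0.png

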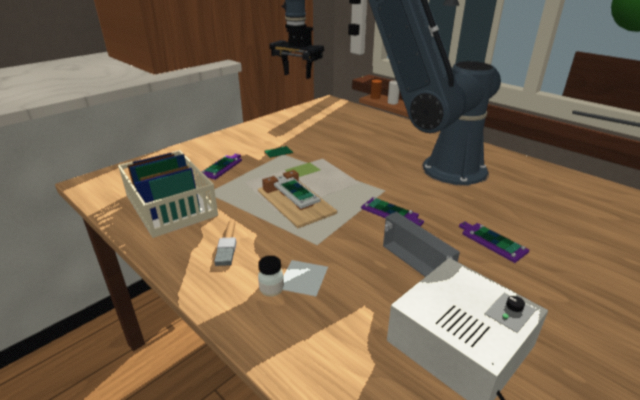

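View pics/top0.png

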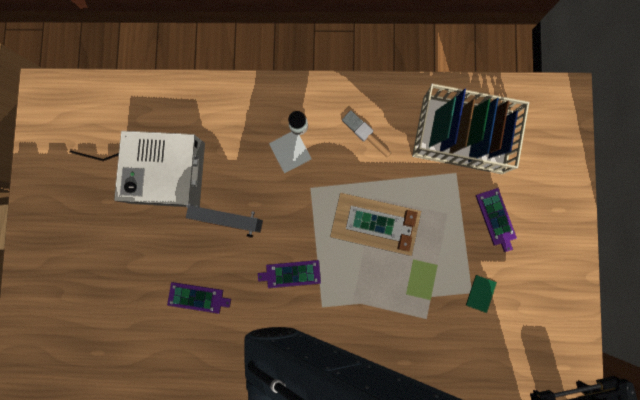

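The top picture shows the green/blue carrier on the board at about (375,223), with its tab to the right at (407,230). The cabinet is at (158,168) with its mouth facing right, and the open door runs from (190,210) to (262,225). The purple plates are look-alikes.

```bash
python3 - <<'E'
from h import *
im=ctrl.snapshot("top")
a=cv2.resize(im[185:265,320:440],None,fx=4,fy=4,interpolation=cv2.INTER_CUBIC)
b=cv2.resize(im[120:245,105:275],None,fx=4,fy=4,interpolation=cv2.INTER_CUBIC)
o=np.zeros((820,680,3),np.uint8);o[:320,:480]=a;o[320:,:]=b
cv2.imwrite("pics/crop1.png",cv2.resize(o,None,fx=.73,fy=.73,interpolation=cv2.INTER_AREA))
for n,z in(("carrier",.042),("cabinet",.104),("door",.102)):
  for d in ctrl.regions_of("top",n)[:4]:
    m=d["pixels"].astype(np.uint8);c=cv2.findContours(m,0,1)[0];c=max(c,key=cv2.contourArea)
    r=cv2.minAreaRect(c);P=np.array([atz("top",u,v,z)[:2] for u,v in cv2.boxPoints(r)])
    print(n,round(d["conf"],2),np.round(d["bbox"]),np.round(r[0],1),P.mean(0).round(4),"corners",P.round(3).tolist(),"sides",np.linalg.norm(P-np.roll(P,1,0),axis=1).round(3))
E
```

```text
carrier 0.78 [378. 224.  69.  32.] [379.6 223.4] [ 0.5141 -0.2376] corners [[0.495, -0.144], [0.567, -0.158], [0.533, -0.332], [0.461, -0.316]] sides [0.176 0.073 0.177 0.073]
carrier 0.72 [289. 275.  64.  31.] [288.7 274.1] [0.3703 0.0081] corners [[0.392, 0.097], [0.415, -0.071], [0.348, -0.08], [0.326, 0.087]] sides [0.067 0.17  0.067 0.169]
carrier 0.71 [201. 298.  64.  37.] [199.6 297.9] [0.2999 0.2509] corners [[0.276, 0.341], [0.347, 0.332], [0.324, 0.161], [0.253, 0.17]] sides [0.172 0.071 0.173 0.071]
carrier 0.7 [495. 217.  37.  64.] [497.2 221. ] [ 0.5276 -0.5564] corners [[0.597, -0.497], [0.621, -0.561], [0.458, -0.615], [0.434, -0.552]] sides [0.171 0.068 0.172 0.067]
cabinet 0.63 [167. 183. 192. 108.] [170.8 172.2] [0.6377 0.3276] corners [[0.592, 0.618], [0.818, 0.574], [0.679, 0.033], [0.462, 0.085]] sides [0.549 0.23  0.558 0.223]
door 0.79 [228. 222.  75.  31.] [224.5 216.8] [0.5203 0.176 ] corners [[0.518, 0.281], [0.576, 0.266], [0.523, 0.071], [0.465, 0.086]] sides [0.202 0.06  0.203 0.06 ]
door 0.66 [297. 124.  20.  26.] [297.5 122.5] [ 0.7762 -0.0101] corners [[0.807, 0.016], [0.808, -0.035], [0.745, -0.036], [0.744, 0.014]] sides [0.063 0.051 0.063 0.051]
```

View pics/crop1.png

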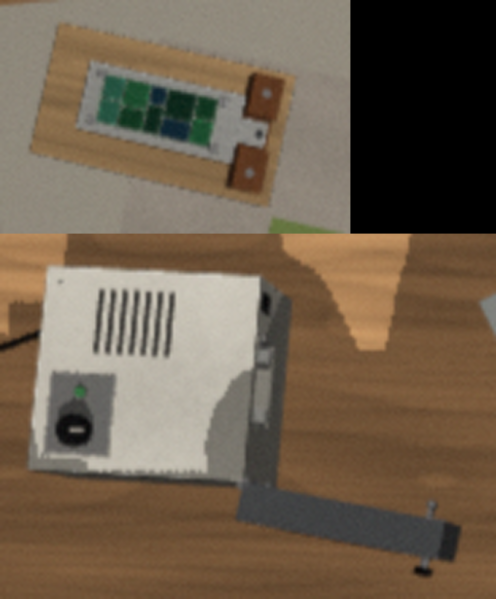

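The crop shows the carrier plate's leading corners at (91,62) and (78,130). The cabinet's top corners are at about (48,266), (262,276), (243,485) and (30,470). I'll fit rectangles to these and overlay them in both views.

```bash
cat >> h.py <<'E'
def rig(M,W):  # 2D rigid fit M->W
    M=np.array(M,float);W=np.array(W);a=M-M.mean(0);b=W-W.mean(0)
    th=np.arctan2((a[:,0]*b[:,1]-a[:,1]*b[:,0]).sum(),(a*b).sum())
    R=np.array([[np.cos(th),-np.sin(th)],[np.sin(th),np.cos(th)]]);t=W.mean(0)-R@M.mean(0)
    return th,t,np.linalg.norm(M@R.T+t-W,axis=1)
def pt(th,t,p): 
    c,s=np.cos(th),np.sin(th);return np.array([t[0]+c*p[0]-s*p[1],t[1]+s*p[0]+c*p[1],p[2]])
E
python3 - <<'E'
from h import *
im=ctrl.snapshot("top");g=cv2.cvtColor(im,cv2.COLOR_BGR2GRAY);sc=ctrl.snapshot("scene")
cr=lambda x,y:(105+x/2.92-.37,120+(y-233.6)/2.92-.37)
C=np.array([cr(48,266),cr(262,276),cr(243,486),cr(30,470)],np.float32)
C2=cv2.cornerSubPix(g,C.reshape(-1,1,2).copy(),(3,3),(-1,-1),(3,30,.01)).reshape(-1,2)
print(C.round(1).tolist(),C2.round(1).tolist())
# image right=front(-x); image up side = -y? hinge(+y) is at bottom
M=[(.1,-.095),(-.1,-.095),(-.1,.095),(.1,.095)]
for c in(C,C2):
    th,t,e=rig(M,[atz("top",*p,.104)[:2] for p in c]);print("cab",th,t,e.round(4))
    if c is C: cab=(th,t)
hsv=cv2.cvtColor(im,cv2.COLOR_BGR2HSV);m=np.zeros((400,640),np.uint8)
s=((hsv[...,1]>80)&(hsv[...,0]>60)&(hsv[...,0]<130));m[203:248,340:405]=s[203:248,340:405]*255
m=cv2.morphologyEx(m,3,np.ones((3,3)));c=max(cv2.findContours(m,0,1)[0],key=cv2.contourArea)
# model corner order from minAreaRect
P=np.array([atz("top",u,v,.049)[:2] for u,v in cv2.boxPoints(cv2.minAreaRect(c))])
s=np.linalg.norm(P-np.roll(P,1,0),axis=1);e=P[0]-P[3] if s[0]>s[1] else P[1]-P[0]
e=e if e[1]>0 else -e
print("mosaic",P.mean(0),np.arctan2(e[1],e[0]),s)
# plate leading corners
cc=lambda x,y:(320+x/2.92-.37,185+y/2.92-.37)
L=[atz("top",*cc(91,62),.042)[:2],atz("top",*cc(78,130),.042)[:2]]
print("lead corners",L,np.linalg.norm(L[0]-L[1]))
car=(np.arctan2(e[1],e[0]),P.mean(0))
def draw(I,cam,pts,col,k,o):
    q=np.array([(proj(cam,p)-o+.5)*k for p in pts]);cv2.polylines(I,[np.int32(q.round())],True,col,1)
for cam,I,oc,ob in(("top",im,(330,190,90,70),(105,120,170,125)),("scene",sc,(255,160,90,70),(375,210,180,190))):
  outs=[]
  for o in(oc,ob):
    k=400/o[2];J=cv2.resize(I[o[1]:o[1]+o[3],o[0]:o[0]+o[2]],None,fx=k,fy=k,interpolation=cv2.INTER_CUBIC)
    off=np.array(o[:2])
    for z in(0.,.104): draw(J,cam,[pt(*cab,(x,y,z)) for x,y in M],(0,0,255),k,off)
    draw(J,cam,[pt(*cab,(-.1,y,z)) for y,z in((-.04,.058),(.04,.058),(.04,.072),(-.04,.072))],(0,255,255),k,off)
    draw(J,cam,[pt(*car,(x,y,.042)) for x,y in((-.075,-.033),(.075,-.033),(.075,.033),(-.075,.033))],(0,0,255),k,off)
    outs.append(J[:300] if o is oc else J)
  w=np.vstack(outs);globals()["w"+cam]=w
h=max(wtop.shape[0],wscene.shape[0]);o=np.zeros((h,800,3),np.uint8);o[:wtop.shape[0],:400]=wtop;o[:wscene.shape[0],400:]=wscene
cv2.imwrite("pics/ov.png",cv2.resize(o,(int(800*599/h),599),interpolation=cv2.INTER_AREA))
E
```

```text
[[121.0999984741211, 130.6999969482422], [194.39999389648438, 134.1999969482422], [187.8000030517578, 206.10000610351562], [114.9000015258789, 200.60000610351562]] [[121.19999694824219, 130.89999389648438], [193.39999389648438, 134.10000610351562], [188.5, 204.6999969482422], [114.4000015258789, 200.1999969482422]]
cab 1.5332383871784359 [0.64742764 0.36916633] [0.001  0.0014 0.0027 0.0023]
cab 1.5395282757249524 [0.64855119 0.36969172] [0.0009 0.0019 0.0007 0.0015]
mosaic [ 0.51622816 -0.22034208] 1.3601577637497564 [0.10484617 0.04285215 0.1051623  0.04264894]
lead corners [array([ 0.56062687, -0.15836854]), array([ 0.49617638, -0.14716152])] 0.06541760733096703
```

View pics/ov.png

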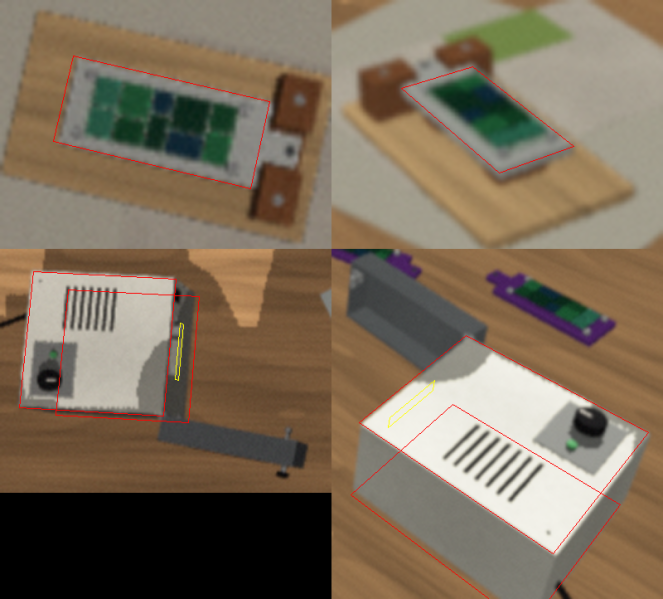

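The cabinet overlay fits well in both views: pose (0.648, 0.3694), yaw about 1.536. The carrier yaw fits, but its leading edge is about 4 mm too far forward, so I take its origin as (0.515,-0.224). I'll grip at carrier x = -35 mm, which puts the TCP at about (0.508,-0.258).

>>> servo_tool --pt "3.6 3.5 -0.9 0 0 0.1125" --pt "3.6 3.5 -0.9 0 0 0.1125" --pt "3.6 3.5 -0.9 0 0 0.1125" --pt "3.6 3.5 -0.9 0 0 0.1125" --pt "3.6 3.5 -0.9 0 0 0.1125" --fingers 0 --newtons 60

```text
t: 1.3
ee_pos: [0.3236, -0.435, 0.1573]
ee_rot: [0.0, 0.921, 0.39, 0.0]
force: [0.5, 0.1, -0.3]
width: 0.998
gripper_force: 0.0
```

>>> servo_tool --pt "3.6 3.5 -0.9 0 0 0.1125" --pt "3.6 3.5 -0.9 0 0 0.1125" --pt "3.6 3.5 -0.9 0 0 0.1125" --pt "3.6 3.5 -0.9 0 0 0.1125" --pt "3.7 3.5 -0.9 0 0 0.1125"

```text
t: 1.8
ee_pos: [0.5008, -0.2636, 0.1132]
ee_rot: [0.0, 0.776, 0.631, 0.0]
force: [0.3, -0.6, -0.1]
width: 0.997
gripper_force: 0.0
```

>>> servo_tool --pt "0 0 0 0 0 0" --pt "0 0 0 0 0 0"

```text
t: 2.0
ee_pos: [0.5, -0.264, 0.1131]
ee_rot: [-0.0, 0.776, 0.63, -0.0]
force: [0.2, 0.3, -0.6]
width: 0.997
gripper_force: 0.0
```

>>> servo_tool --pt "0.8 0.6 0 0 0 0" --pt "0 0 -1.2 0 0 0" --pt "0 0 -1.2 0 0 0" --pt "0 0 0 0 0 0"

```text
t: 2.4
ee_pos: [0.5053, -0.2589, 0.0872]
ee_rot: [-0.002, 0.778, 0.628, -0.001]
force: [-0.6, 0.9, 0.2]
width: 1.001
gripper_force: 0.0
```

```bash
python3 - <<'E'
from h import *
J=[]
for cam,o in(("scene",(245,140,100,90)),("top",(320,180,110,99))):
    k=400/o[2];J.append(cv2.resize(ctrl.snapshot(cam)[o[1]:o[1]+o[3],o[0]:o[0]+o[2]],(400,360),interpolation=cv2.INTER_CUBIC))
cv2.imwrite("pics/g1.png",np.hstack(J))
E
```

```text
(no output)
```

View pics/g1.png

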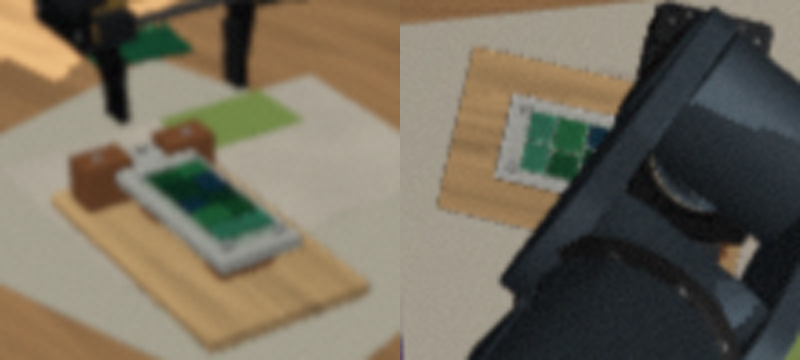

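The left panel shows the open fingertips at (118,120) and (235,85), above the plate's rear half and straddling it. I'll go down.

>>> servo_tool --pt "0.2 0.1 -1.2 0 0 0" --pt "0 0 -1.2 0 0 0" --pt "0 0 -1.2 0 0 0" --pt "0 0 -1.2 0 0 0" --pt "0 0 0 0 0 0"

```text
t: 3.0
ee_pos: [0.508, -0.257, 0.0391]
ee_rot: [-0.002, 0.777, 0.629, -0.001]
force: [-0.8, 0.6, -0.2]
width: 1.0
gripper_force: 0.0
```

>>> servo_tool --pt "0 0 0 0 0 0" --pt "0 0 0 0 0 0" --pt "0 0 0 0 0 0" --pt "0 0 0 0 0 0" --pt "0 0 0 0 0 0" --fingers 255 --newtons 50

```text
t: 3.5
ee_pos: [0.5096, -0.2582, 0.0417]
ee_rot: [0.0, 0.777, 0.629, 0.0]
force: [0.2, -1.1, -0.9]
width: 0.631
gripper_force: 0.0
```

>>> servo_tool --pt "0 0 0 0 0 0"

```text
t: 3.6
ee_pos: [0.5095, -0.2581, 0.0416]
ee_rot: [0.0, 0.777, 0.629, 0.0]
force: [-0.2, 1.0, 0.2]
width: 0.541
gripper_force: 0.0
```

```bash
python3 - <<'E'
from h import *
J=[]
s=ctrl.state();print(s["width"],s["gripper_force"],s["ee_pos"],s["force"])
for cam,o in(("scene",(245,140,100,90)),("top",(320,180,110,99))):
    J.append(cv2.resize(ctrl.snapshot(cam)[o[1]:o[1]+o[3],o[0]:o[0]+o[2]],(400,360),interpolation=cv2.INTER_CUBIC))
cv2.imwrite("pics/g2.png",np.hstack(J))
E
```

```text
0.5408242559263579 0.0 [ 0.50949767 -0.25814067  0.04162429] [-0.19295972  0.97634354  0.23370356]
```

View pics/g2.png

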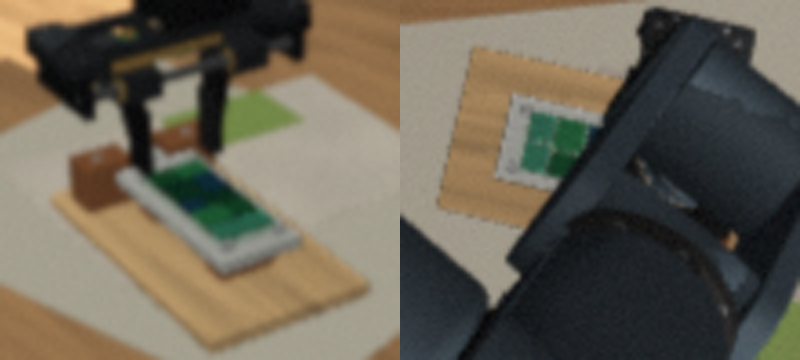

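>>> servo_tool --pt "0 0 0 0 0 0" --pt "0 0 0 0 0 0" --pt "0 0 0 0 0 0" --pt "0 0 0 0 0 0" --pt "0 0 0 0 0 0" --fingers 0

```text
t: 4.2
ee_pos: [0.5094, -0.2581, 0.0413]
ee_rot: [-0.0, 0.777, 0.629, -0.0]
force: [0.6, 0.3, 0.3]
width: 0.816
gripper_force: 0.0
```

```bash
python3 - <<'E'
from h import *
s=ctrl.state();print(s)
k=np.array([(245,140)]);
for X in([.5095,-.258,.0247],[.5095,-.258,.06],[.5095+.0235*.978,-.258-.0235*.208,.0247],[.5095-.0235*.978,-.258+.0235*.208,.0247],[.5095,-.258,.042]): print(X,((proj("scene",X)-(245,140))*4).round())
E
```

```text
{'t': 4.2, 'q': array([-6.64575670e-01,  6.84426434e-01,  1.69373470e+00, -5.30623635e-05,
        7.63500005e-01, -4.54551790e-01]), 'qd': array([ 0.00123941, -0.00112611,  0.00143789, -0.00045134,  0.00102799,
       -0.00058426]), 'joint_torque': array([-2.70717574e-04, -4.34447086e+01, -1.04104489e+01,  3.62201768e-02,
        6.75416621e-02, -8.46139687e-05]), 'ee_pos': array([ 0.5093618 , -0.25807134,  0.04132983]), 'ee_rot': array([-2.92646371e-05,  7.77317747e-01,  6.29108193e-01, -2.55460431e-05]), 'force': array([0.61263618, 0.3306683 , 0.33459171]), 'ft_torque': array([-0.0993033 , -0.09328407,  0.0145487 ]), 'gripper_force': 0.0, 'width': 0.8163705786420641}
[0.5095, -0.258, 0.0247] [177. 203.]
[0.5095, -0.258, 0.06] [175. 161.]
[0.5324829999999999, -0.262888, 0.0247] [149. 212.]
[0.486517, -0.253112, 0.0247] [204. 194.]
[0.5095, -0.258, 0.042] [176. 182.]
```

```bash
python3 - <<'E'
from h import *
y=np.array([.2336,-.972,0])
for z in(.184,.20,.22,.26):
  for s in(-.0435,.0435): print("scene init",z,proj("scene",np.array([.146,-.6077,z])+s*y).round(1))
y=np.array([.978,-.208,0])
for z in(.095,.12,.15): print("top body end",z,proj("top",np.array([.5095,-.258,z])+.095*y).round(1),atz("top",402,188,z).round(3))
I=cv2.imread("pics/scene0.png")[20:100,250:350];cv2.imwrite("pics/fi.png",cv2.resize(I,(500,400),interpolation=cv2.INTER_CUBIC))
E
```

```text
scene init 0.184 [306.9  87.8]
scene init 0.184 [287.5  84.2]
scene init 0.2 [306.8  83.5]
scene init 0.2 [287.3  80. ]
scene init 0.22 [306.7  78.1]
scene init 0.22 [287.1  74.7]
scene init 0.26 [306.5  67. ]
scene init 0.26 [286.7  63.8]
top body end 0.095 [397.4 189.2] [ 0.606 -0.29   0.095]
top body end 0.12 [399.  187.9] [ 0.602 -0.285  0.12 ]
top body end 0.15 [400.9 186.4] [ 0.598 -0.28   0.15 ]
```

View pics/fi.png

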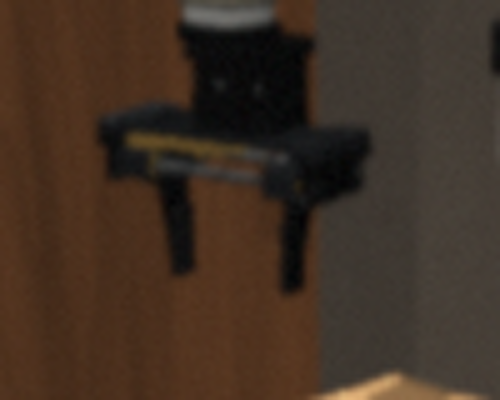

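The picture shows the fingertips about 36 mm higher than the reported TCP plus tip_reach would put them. At t=0.5 they are at image (286,74)/(308,78), which means z = 0.22. That also explains closing on air, so tips ≈ reported z + 18 mm. I'll go lower in steps and watch the force.

>>> servo_tool --pt "0 0 0 0 0 0" --pt "0 0 0 0 0 0" --pt "0 0 -0.5 0 0 0" --pt "0 0 -0.5 0 0 0" --pt "0 0 -0.5 0 0 0"

```text
t: 4.7
ee_pos: [0.5093, -0.258, 0.0258]
ee_rot: [-0.0, 0.777, 0.629, -0.0]
force: [-0.9, -0.6, 0.4]
width: 0.997
gripper_force: 0.0
```

>>> servo_tool --pt "0 0 -0.4 0 0 0" --pt "0 0 -0.4 0 0 0" --pt "0 0 -0.4 0 0 0" --pt "0 0 0 0 0 0"

```text
t: 5.1
ee_pos: [0.5091, -0.2578, 0.0137]
ee_rot: [-0.001, 0.777, 0.629, -0.0]
force: [-0.3, 0.3, -0.3]
width: 0.999
gripper_force: 0.0
```

```bash
python3 - <<'E'
from h import *
J=[]
s=ctrl.state();print(s["width"],s["gripper_force"],s["ee_pos"],s["force"])
for cam,o in(("scene",(245,140,100,90)),):
    J.append(cv2.resize(ctrl.snapshot(cam)[o[1]:o[1]+o[3],o[0]:o[0]+o[2]],(600,540),interpolation=cv2.INTER_CUBIC))
cv2.imwrite("pics/g3.png",np.hstack(J))
E
```

```text
0.9991204011102769 0.0 [ 0.50906059 -0.25783491  0.0136942 ] [-0.26562171  0.31209814 -0.28985124]
```

View pics/g3.png

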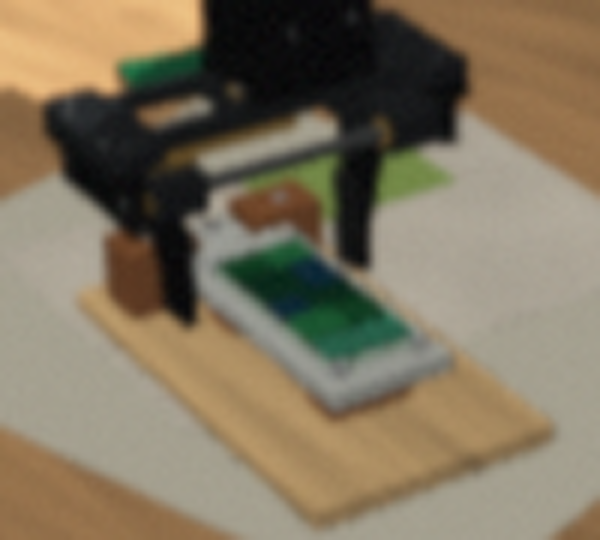

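The fingers now straddle the plate, with the near tip at (187,322) and no contact. I'll go 10 mm lower and grip.

>>> servo_tool --pt "0 0 -0.4 0 0 0" --pt "0 0 -0.4 0 0 0" --pt "0 0 -0.2 0 0 0"

```text
t: 5.45
ee_pos: [0.5092, -0.258, 0.004]
ee_rot: [-0.0, 0.777, 0.629, -0.0]
force: [-0.0, 0.6, -0.1]
width: 1.0
gripper_force: 0.0
```

>>> servo_tool --pt "0 0 0 0 0 0" --pt "0 0 0 0 0 0" --pt "0 0 0 0 0 0" --pt "0 0 0 0 0 0" --pt "0 0 0 0 0 0" --fingers 255 --newtons 50

```text
t: 5.95
ee_pos: [0.5085, -0.2577, 0.0043]
ee_rot: [-0.001, 0.777, 0.629, -0.0]
force: [-3.1, 0.0, 0.6]
width: 0.748
gripper_force: 50.0
```

```bash
python3 - <<'E'
from h import *
s=ctrl.state();print(s["width"],s["gripper_force"],s["ee_pos"],s["force"])
for z in(.01,.015,.02,.025,.03,.035): print(z,(proj("scene",[.509+.978*.05,-.258-.208*.05,z])-(245,140))*6)
E
```

```text
0.7479544048834372 49.98238742351532 [ 0.50845551 -0.25768805  0.0043161 ] [-3.09501516  0.04001507  0.62671744]
0.01 [177.54537852 359.22876055]
0.015 [176.95205679 350.41306996]
0.02 [176.35617642 341.55936249]
0.025 [175.7577208  332.66739167]
0.03 [175.15667322 323.73690893]
0.035 [174.55301681 314.76766353]
```

Gripped at 65 mm, matching the 66 mm plate, with 50 N. Lifting.

>>> servo_tool --pt "0 0 0.5 0 0 0" --pt "0 0 1.0 0 0 0" --pt "0 0 1.5 0 0 0" --pt "0 0 1.5 0 0 0" --pt "0 0 1.0 0 0 0" --newtons 60

```text
t: 6.45
ee_pos: [0.5102, -0.2585, 0.0609]
ee_rot: [0.001, 0.777, 0.629, 0.0]
force: [0.9, -0.2, -3.9]
width: 0.753
gripper_force: 60.0
```

```bash
python3 - <<'E'
from h import *
s=ctrl.state();print(s["width"],s["gripper_force"],s["ee_pos"],s["force"],s["ft_torque"])
J=ctrl.snapshot("scene")[125:225,245:355]
cv2.imwrite("pics/g4.png",cv2.resize(J,(660,600),interpolation=cv2.INTER_CUBIC))
E
```

```text
0.7526569906487836 59.95895326137543 [ 0.51020128 -0.25849477  0.0608593 ] [ 0.88062925 -0.21443181 -3.88903492] [-0.14276759 -0.09293748 -0.02386862]
```

View pics/g4.png

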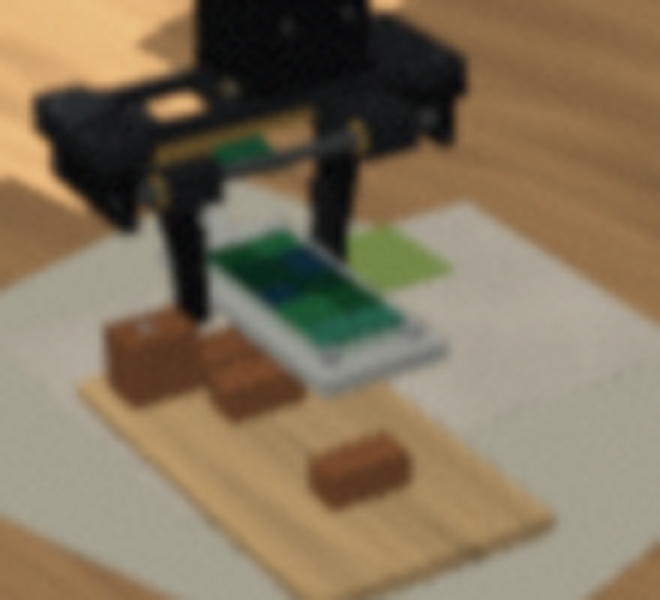

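The carrier is up and level, the tab and fingers are fine, and the force matches about 0.4 kg. I'll move to the front of the mouth.

>>> servo_tool --pt "0.5 1.5 0 0 0 0.01" --pt "1.0 3.0 0 0 0 0.0133" --pt "1.0 3.0 0 0 0 0.0133" --pt "1.0 3.0 0 0 0 0.0133" --pt "1.0 3.0 0 0 0 0.0133"

```text
t: 7.0
ee_pos: [0.554, -0.1205, 0.0585]
ee_rot: [-0.001, 0.757, 0.654, -0.0]
force: [-0.4, -0.3, -3.9]
width: 0.751
gripper_force: 60.0
```

>>> servo_tool --pt "1.0 3.0 0 0 0 0.0133" --pt "1.0 3.0 0 0 0 0.0133" --pt "1.0 3.0 0 0 0 0.0133" --pt "1.0 3.0 0 0 0 0.0133" --pt "1.0 3.0 0 0 0 0.0133"

```text
t: 7.5
ee_pos: [0.6035, 0.0296, 0.0583]
ee_rot: [-0.001, 0.734, 0.679, -0.001]
force: [1.4, -0.3, -2.6]
width: 0.753
gripper_force: 60.0
```

>>> servo_tool --pt "1.0 3.0 0 0 0 0.0133" --pt "1.0 3.0 0 0 0 0.0133" --pt "1.0 3.0 0 0 0 0.0133" --pt "0.3 1.0 0 0 0 0.005" --pt "0 0 0 0 0 0"

```text
t: 8.0
ee_pos: [0.6364, 0.1294, 0.0583]
ee_rot: [-0.001, 0.718, 0.696, -0.001]
force: [0.5, 0.2, -3.7]
width: 0.747
gripper_force: 60.0
```

```bash
python3 - <<'E'
from h import *
s=ctrl.state();q=s["ee_rot"];print(s["t"],s["ee_pos"],2*np.arctan2(q[2],q[1]),q)
th,t=1.536,np.array([.648,.3694])
print("target",pt(th,t,(-.24,0,0)))
R=np.array([[np.cos(th),np.sin(th)],[-np.sin(th),np.cos(th)]]);print("cab coords",R@(s["ee_pos"][:2]-t))
E
```

```text
8.0 [0.6363576  0.12935734 0.05833886] 1.5388454029760772 [-6.89681995e-04  7.18312125e-01  6.95720381e-01 -6.05809428e-04]
target [0.63965057 0.12954528 0.        ]
cab coords [-0.24030239  0.00328443]
```

>>> servo_tool --pt "0.3 0 -0.6 0 0 0" --pt "0 0 -1.0 0 0 0" --pt "0 0 -1.0 0 0 0" --pt "0 0 0 0 0 0"

```text
t: 8.4
ee_pos: [0.6382, 0.1257, 0.0308]
ee_rot: [-0.002, 0.72, 0.694, -0.002]
force: [-0.9, 0.6, -3.6]
width: 0.754
gripper_force: 60.0
```

```bash
python3 - <<'E'
from h import *
s=ctrl.state();print(s["ee_pos"],s["force"])
th,t=1.536,np.array([.648,.3694]);R=np.array([[np.cos(th),np.sin(th)],[-np.sin(th),np.cos(th)]]);c=R@(s["ee_pos"][:2]-t);print(c)
ox=c[0]+.035;J=[]
print("lead mid px",proj("scene",pt(th,t,(ox+.075,c[1],.071))),proj("top",pt(th,t,(ox+.075,c[1],.071))))
for cam,o in(("scene",(355,200,110,110)),("top",(180,110,110,110))):
    I=cv2.resize(ctrl.snapshot(cam)[o[1]:o[1]+o[3],o[0]:o[0]+o[2]],(400,400),interpolation=cv2.INTER_CUBIC)
    def dr(P,col): cv2.polylines(I,[np.int32([(proj(cam,pt(th,t,p))-o[:2]+.5)*400/110 for p in P])],True,col,1)
    dr([(ox+a,c[1]+b,.071) for a,b in((-.075,-.033),(.075,-.033),(.075,.033),(-.075,.033))],(0,0,255))
    dr([(ox+a,c[1]+b,.078) for a,b in((-.056,-.024),(.056,-.024),(.056,.024),(-.056,.024))],(0,255,255))
    J.append(I)
cv2.imwrite("pics/ins.png",np.hstack(J))
E
```

```text
[0.63821702 0.12569262 0.03083939] [-0.85120268  0.60344313 -3.58886442]
[-0.2439002   0.00129865]
lead mid px [404.59492748 282.22429004] [207.62745705 172.52250402]
```

View pics/ins.png

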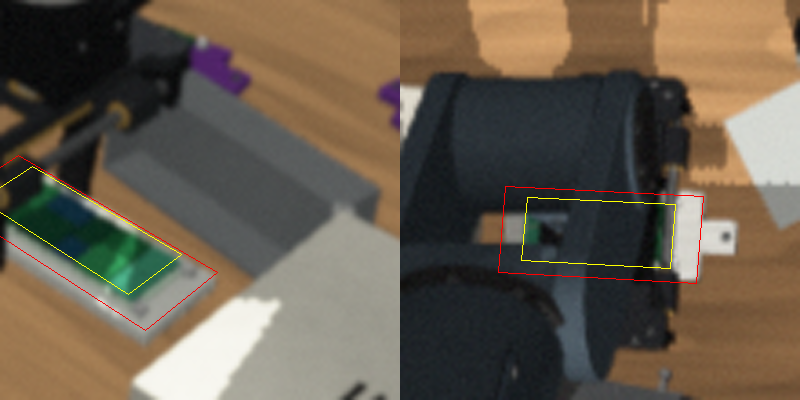

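The top panel shows the plate's rear edge and mosaic within about 1 mm of the prediction. The scene panel shows it roughly 2-3 mm lower than drawn. I'll let it settle and read the pose again.

>>> servo_tool --pt "0 0 0 0 0 0" --pt "0 0 0 0 0 0" --pt "0 0 0 0 0 0"

```text
t: 8.8
ee_pos: [0.6407, 0.1269, 0.0338]
ee_rot: [0.0, 0.72, 0.694, 0.0]
force: [0.2, 0.1, -3.2]
width: 0.746
gripper_force: 60.0
```

```bash
python3 - <<'E'
from h import *
s=ctrl.state();print(s["ee_pos"],s["ee_rot"])
th,t=1.536,np.array([.648,.3694])
R=np.array([[np.cos(th),np.sin(th)],[-np.sin(th),np.cos(th)]]);c=R@(s["ee_pos"][:2]-t);print(c)
g=cv2.cvtColor(ctrl.snapshot("scene"),cv2.COLOR_BGR2GRAY).astype(float)
# brightness profile across leading edge, column straight down through mid leading edge
for b in(-.02,.0,.02):
    p=proj("scene",pt(th,t,(c[0]+.11,c[1]+b,.071)));u=int(round(p[0]))
    print(p.round(1),"10mm lower:",proj("scene",pt(th,t,(c[0]+.11,c[1]+b,.061))).round(1),g[int(p[1])-6:int(p[1])+14,u].round().astype(int).tolist())
E
```

```text
[0.64070232 0.12691807 0.03381337] [2.82379771e-04 7.19512342e-01 6.94479530e-01 3.03740786e-04]
[-0.24258903 -0.00114252]
[398.3 288. ] 10mm lower: [397.8 291.8] [160, 160, 161, 159, 160, 159, 150, 136, 123, 116, 114, 116, 118, 119, 120, 133, 174, 222, 240, 245]
[404.4 283.1] 10mm lower: [403.9 286.8] [153, 157, 159, 158, 158, 155, 148, 134, 120, 115, 111, 110, 110, 114, 112, 122, 163, 215, 237, 243]
[410.4 278.4] 10mm lower: [409.8 282.1] [122, 131, 148, 158, 158, 157, 148, 134, 121, 116, 116, 117, 117, 117, 116, 121, 154, 210, 237, 243]
```

>>> servo_tool --pt "-0.07 1.0 0 0 0 0" --pt "0.04 1.0 0 0 0 0" --pt "0.04 1.0 0 0 0 0" --pt "0.03 0.8 0 0 0 0" --pt "0.02 0.5 0 0 0 0"

```text
t: 9.35
ee_pos: [0.6409, 0.1714, 0.0333]
ee_rot: [-0.0, 0.719, 0.695, 0.0]
force: [-0.5, -0.5, -4.3]
width: 0.747
gripper_force: 60.0
```

>>> servo_tool --pt "0.02 0.5 0 0 0 0" --pt "0.02 0.5 0 0 0 0" --pt "0 0 0 0 0 0"

```text
t: 9.65
ee_pos: [0.6414, 0.1806, 0.0333]
ee_rot: [-0.0, 0.719, 0.695, 0.0]
force: [-0.0, -0.2, -2.8]
width: 0.747
gripper_force: 60.0
```

It's 21 mm into the mouth with no contact force. Continuing.

>>> servo_tool --pt "0.03 1.0 0 0 0 0" --pt "0.03 1.0 0 0 0 0" --pt "0.04 1.0 0 0 0 0" --pt "0.03 1.0 0 0 0 0"

```text
t: 10.05
ee_pos: [0.6427, 0.221, 0.0334]
ee_rot: [-0.0, 0.719, 0.695, 0.0]
force: [-0.9, 0.9, -2.7]
width: 0.752
gripper_force: 60.0
```

>>> servo_tool --pt "0.04 1.0 0 0 0 0" --pt "0.03 1.0 0 0 0 0" --pt "0.04 1.0 0 0 0 0" --pt "0.01 0.3 0 0 0 0" --pt "0 0 0 0 0 0"

```text
t: 10.55
ee_pos: [0.6438, 0.2536, 0.0333]
ee_rot: [0.0, 0.719, 0.695, -0.0]
force: [-0.6, 0.1, -4.1]
width: 0.751
gripper_force: 60.0
```

>>> servo_tool --pt "0 0 -0.1 0 0 0" --pt "0 0 -0.1 0 0 0" --pt "0 0 0 0 0 0"

```text
t: 10.85
ee_pos: [0.6439, 0.2523, 0.0312]
ee_rot: [-0.0, 0.72, 0.694, -0.0]
force: [0.2, 0.9, -4.2]
width: 0.749
gripper_force: 60.0
```

>>> servo_tool --pt "0 0 -0.1 0 0 0" --pt "0 0 0 0 0 0"

```text
t: 11.05
ee_pos: [0.644, 0.2525, 0.0305]
ee_rot: [0.0, 0.72, 0.694, -0.0]
force: [1.0, -0.8, -2.4]
width: 0.747
gripper_force: 60.0
```

>>> servo_tool --pt "0 0 0 0 0 0" --pt "0 0 0 0 0 0" --pt "0 0 0 0 0 0" --pt "0 0 0 0 0 0" --fingers 0

```text
t: 11.45
ee_pos: [0.6443, 0.2531, 0.0309]
ee_rot: [0.0, 0.72, 0.694, 0.001]
force: [-0.4, 0.3, 0.6]
width: 0.974
gripper_force: 0.0
```

>>> servo_tool --pt "0 0 0.5 0 0 0" --pt "0 0 1.5 0 0 0" --pt "0 0 1.5 0 0 0" --pt "0 0 1.5 0 0 0" --pt "0 0 0 0 0 0"

```text
t: 11.95
ee_pos: [0.6465, 0.2536, 0.0845]
ee_rot: [0.002, 0.719, 0.694, 0.003]
force: [0.6, 0.2, -0.5]
width: 1.002
gripper_force: 0.0
```

```bash
python3 - <<'E'
from h import *
th,t=1.536,np.array([.648,.3694])
s=ctrl.state();print(s["t"],s["ee_pos"],s["width"],"tab target",pt(th,t,(-.081-.091,0,0)))
im=ctrl.snapshot("top");hsv=cv2.cvtColor(im,cv2.COLOR_BGR2HSV)
for a in(-.09,-.075,0): print(a,proj("top",pt(th,t,(-.081+a,0,.068))).round(1))
v=int(round(proj("top",pt(th,t,(-.17,0,.068)))[1]))
print(v,im[v,190:250].mean(1).round().astype(int).tolist())
for d in ctrl.regions_of("top","carrier_tab")[:5]: print(d["conf"],d["bbox"])
E
```

```text
11.95 [0.64651321 0.25356483 0.08449899] 1.0021472499044592 tab target [0.64201624 0.19750412 0.        ]
-0.09 [221.4 172.9]
-0.075 [216.  172.7]
0 [189.  171.3]
173 [5, 12, 18, 38, 45, 48, 77, 101, 67, 52, 69, 50, 44, 47, 48, 47, 58, 83, 117, 132, 133, 133, 132, 133, 135, 134, 130, 137, 139, 137, 139, 137, 131, 127, 139, 184, 165, 110, 101, 102, 101, 104, 105, 102, 103, 104, 103, 103, 105, 103, 103, 103, 103, 105, 103, 103, 103, 102, 101, 104]
0.83 [497.1, 220.4, 40.6, 63.8]
0.64 [289.9, 274.7, 62.1, 22.6]
0.64 [199.4, 298.9, 64.6, 30.6]
0.58 [209.1, 172.8, 33.1, 26.7]
0.45 [223.6, 220.0, 76.9, 31.4]
```

The plate has stayed put, with the tab end at column 226 against about 225.4 predicted. I'll grip the tab next.

>>> servo_tool --pt "-0.1 -1.9 0 0 0 0" --pt "-0.1 -2.0 0 0 0 0" --pt "-0.1 -2.0 0 0 0 0" --pt "0 0 0 0 0 0" --pt "0 0 0 0 0 0"

```text
t: 12.55
ee_pos: [0.641, 0.1924, 0.0801]
ee_rot: [-0.0, 0.72, 0.694, -0.0]
force: [-0.1, 0.8, 0.3]
width: 1.002
gripper_force: 0.0
```

>>> servo_tool --pt "0 0 -1.5 0 0 0" --pt "0 0 -1.5 0 0 0" --pt "0 0 -1.2 0 0 0" --pt "0 0 -1.0 0 0 0" --pt "0 0 0 0 0 0"

```text
t: 13.05
ee_pos: [0.639, 0.194, 0.0256]
ee_rot: [-0.001, 0.719, 0.695, -0.002]
force: [0.4, 0.1, -0.0]
width: 0.998
gripper_force: 0.0
```

>>> servo_tool --pt "0.1 0 0.2 0 0 0" --pt "0 0 0 0 0 0" --pt "0 0 0 0 0 0" --pt "0 0 0 0 0 0" --pt "0 0 0 0 0 0" --fingers 255 --newtons 40

```text
t: 13.55
ee_pos: [0.6421, 0.1939, 0.0308]
ee_rot: [0.0, 0.72, 0.694, 0.0]
force: [-0.4, 0.5, 0.3]
width: 0.629
gripper_force: 0.0
```

>>> servo_tool --pt "0 0 0 0 0 0" --pt "0 0 0 0 0 0" --pt "0 0 0 0 0 0" --pt "0 0 0 0 0 0" --pt "0 0 0 0 0 0"

```text
t: 14.05
ee_pos: [0.642, 0.1939, 0.0304]
ee_rot: [0.0, 0.719, 0.695, 0.0]
force: [0.2, 0.3, -1.1]
width: 0.267
gripper_force: 40.0
```

>>> servo_tool --pt "0 0 0 0 0 0" --pt "0 0 0 0 0 0"

```text
t: 14.25
ee_pos: [0.642, 0.1939, 0.0304]
ee_rot: [0.0, 0.72, 0.694, 0.0]
force: [0.4, -0.4, -0.5]
width: 0.272
gripper_force: 40.0
```

The tab is gripped at 23.5 mm. About 58 mm remains, so I'll push in.

>>> servo_tool --pt "0.03 1.0 0 0 0 0" --pt "0.04 1.0 0 0 0 0" --pt "0.03 1.0 0 0 0 0" --pt "0.04 1.0 0 0 0 0" --pt "0.03 0.8 0 0 0 0"

```text
t: 14.75
ee_pos: [0.6435, 0.2432, 0.0304]
ee_rot: [0.0, 0.719, 0.695, -0.0]
force: [-0.1, -2.9, 0.9]
width: 0.266
gripper_force: 40.0
```

>>> servo_tool --pt "0.01 0.3 0 0 0 0" --pt "0.01 0.3 0 0 0 0" --pt "0 0 0 0 0 0"

```text
t: 15.05
ee_pos: [0.6437, 0.2487, 0.0304]
ee_rot: [-0.0, 0.72, 0.694, 0.0]
force: [-0.6, -0.4, 1.3]
width: 0.27
gripper_force: 40.0
```

>>> servo_tool --pt "0.01 0.3 0 0 0 0" --pt "0 0 0 0 0 0"

```text
t: 15.25
ee_pos: [0.6439, 0.251, 0.0304]
ee_rot: [-0.0, 0.72, 0.694, 0.0]
force: [-0.4, -2.0, 1.5]
width: 0.267
gripper_force: 40.0
```

>>> servo_tool --pt "0.01 0.2 0 0 0 0" --pt "0 0 0 0 0 0"

```text
t: 15.45
ee_pos: [0.644, 0.2529, 0.0304]
ee_rot: [-0.0, 0.72, 0.694, 0.0]
force: [-0.3, -2.0, 0.8]
width: 0.271
gripper_force: 40.0
```

>>> servo_tool --pt "0.01 0.2 0 0 0 0" --pt "0 0 0 0 0 0"

```text
t: 15.65
ee_pos: [0.6441, 0.2543, 0.0304]
ee_rot: [0.0, 0.719, 0.695, -0.0]
force: [0.5, -4.9, 0.8]
width: 0.269
gripper_force: 40.0
```

>>> servo_tool --pt "0.01 0.2 0 0 0 0" --pt "0 0 0 0 0 0"

```text
t: 15.85
ee_pos: [0.6441, 0.2542, 0.0304]
ee_rot: [0.001, 0.719, 0.695, -0.002]
force: [-0.9, -10.3, 2.3]
width: 0.272
gripper_force: 40.0
```

>>> servo_tool --pt "0 0.15 0 0 0 0" --pt "0 0 0 0 0 0"

```text
t: 16.05
ee_pos: [0.644, 0.2542, 0.0304]
ee_rot: [0.002, 0.719, 0.695, -0.003]
force: [-0.5, -12.6, 3.3]
width: 0.267
gripper_force: 40.0
```

Contact: the force rose to 12 N without any motion. I'll release, raise and verify.

>>> servo_tool --pt "0 0 0 0 0 0" --pt "0 0 0 0 0 0" --pt "0 0 0 0 0 0" --fingers 0

```text
t: 16.35
ee_pos: [0.6442, 0.2596, 0.0303]
ee_rot: [-0.0, 0.72, 0.694, 0.001]
force: [0.1, -0.4, -0.4]
width: 0.46
gripper_force: 0.0
```

>>> servo_tool --pt "0 -0.1 1.0 0 0 0" --pt "0 -0.2 2.0 0 0 0" --pt "0 -2.0 3.0 0 0 0" --pt "0 -4.0 3.0 0 0 0" --pt "0 -4.0 3.0 0 0 0"

```text
t: 16.85
ee_pos: [0.6442, 0.1558, 0.1521]
ee_rot: [0.0, 0.719, 0.695, 0.001]
force: [0.2, 0.3, -0.3]
width: 0.913
gripper_force: 0.0
```

>>> servo_tool --pt "0 -4.0 0 0 0 0" --pt "0 -4.0 0 0 0 0" --pt "0 -4.0 0 0 0 0" --pt "0 0 0 0 0 0"

```text
t: 17.25
ee_pos: [0.6451, 0.0306, 0.1515]
ee_rot: [0.001, 0.721, 0.693, 0.0]
force: [-0.2, 0.9, 0.6]
width: 0.998
gripper_force: 0.0
```

```bash
python3 - <<'E'
from h import *
th,t=1.536,np.array([.648,.3694])
s=ctrl.state();print(s["t"],s["ee_pos"],s["width"],s["q"])
im=ctrl.snapshot("top")
v=int(round(proj("top",pt(th,t,(-.12,0,.068)))[1]))
for a in(-.125,-.112,-.1): print(a,proj("top",pt(th,t,(a,0,.068))).round(1))
for w in(v-3,v-1,v,v+1,v+3): print(w,im[w,180:225].mean(1).round().astype(int).tolist())
for d in ctrl.regions_of("top","door")[:2]:
    c=max(cv2.findContours(d["pixels"].astype(np.uint8),0,1)[0],key=cv2.contourArea);print(d["conf"],cv2.boxPoints(cv2.minAreaRect(c)).round(1).tolist(),[atz("top",*p,.102)[:2].round(3).tolist() for p in cv2.boxPoints(cv2.minAreaRect(c))])
print("hinge",pt(th,t,(-.1,.095,.102)))
for ang in(1.65,1.7,1.75,1.8):
    D=(th-ang,pt(th,t,(-.1,.095,0))[:2]);print(ang,[proj("top",pt(*D,(a,b,.102))).round(1).tolist() for a,b in((0,0),(0,-.188),(-.036,-.188),(-.036,0))])
cv2.imwrite("pics/home.png",cv2.resize(im[120:245,105:275],(800,588),interpolation=cv2.INTER_CUBIC))
E
```

```text
17.25 [0.64506635 0.03060594 0.15149221] 0.9981061878120102 [-0.12458738  0.61016767  1.42700555 -0.00161981  1.10204974 -0.08334999]
-0.125 [204.8 172.1]
-0.112 [200.1 171.8]
-0.1 [195.8 171.6]
169 [129, 132, 130, 129, 130, 131, 131, 129, 132, 130, 125, 98, 102, 133, 138, 138, 135, 112, 63, 48, 49, 47, 51, 48, 49, 48, 48, 42, 28, 26, 30, 29, 29, 28, 25, 30, 25, 27, 26, 27, 25, 31, 27, 27, 28]
171 [129, 134, 132, 132, 131, 128, 127, 128, 128, 131, 118, 92, 114, 134, 140, 141, 124, 70, 53, 48, 51, 48, 47, 50, 50, 51, 44, 33, 29, 28, 26, 30, 26, 25, 27, 29, 25, 26, 24, 26, 27, 29, 27, 28, 40]
172 [131, 131, 131, 131, 129, 128, 130, 129, 129, 131, 121, 92, 119, 136, 139, 143, 109, 58, 48, 48, 51, 49, 50, 48, 49, 47, 42, 31, 27, 25, 29, 28, 26, 25, 31, 25, 26, 30, 25, 25, 28, 28, 26, 29, 56]
173 [131, 133, 133, 134, 128, 127, 128, 127, 128, 127, 123, 89, 120, 136, 139, 135, 88, 53, 47, 49, 45, 50, 49, 47, 50, 48, 37, 28, 28, 27, 27, 29, 26, 29, 27, 24, 25, 26, 27, 28, 23, 28, 29, 38, 68]
175 [132, 132, 129, 132, 131, 129, 126, 129, 130, 130, 120, 97, 134, 141, 132, 92, 56, 49, 47, 53, 50, 50, 47, 52, 48, 41, 33, 36, 39, 38, 41, 39, 39, 36, 32, 37, 38, 35, 35, 32, 30, 31, 30, 51, 85]
0.53 [[340.3999938964844, 121.5], [350.29998779296875, 110.0999984741211], [394.20001220703125, 148.10000610351562], [384.29998779296875, 159.5]] [[0.78, -0.125], [0.812, -0.15], [0.71, -0.268], [0.679, -0.242]]
0.46 [[255.0, 225.0], [260.0, 225.0], [260.0, 231.0], [255.0, 231.0]] [[0.5, 0.094], [0.5, 0.081], [0.485, 0.08], [0.484, 0.093]]
hinge [0.54957858 0.27276552 0.102     ]
1.65 [[188.5, 204.9], [258.4, 214.4], [256.4, 227.9], [186.3, 218.3]]
1.7 [[188.5, 204.9], [257.8, 217.9], [255.1, 231.4], [185.7, 218.2]]
1.75 [[188.5, 204.9], [257.0, 221.4], [253.6, 234.8], [185.0, 218.1]]
1.8 [[188.5, 204.9], [256.1, 224.8], [252.0, 238.1], [184.4, 217.9]]
```

View pics/home.png

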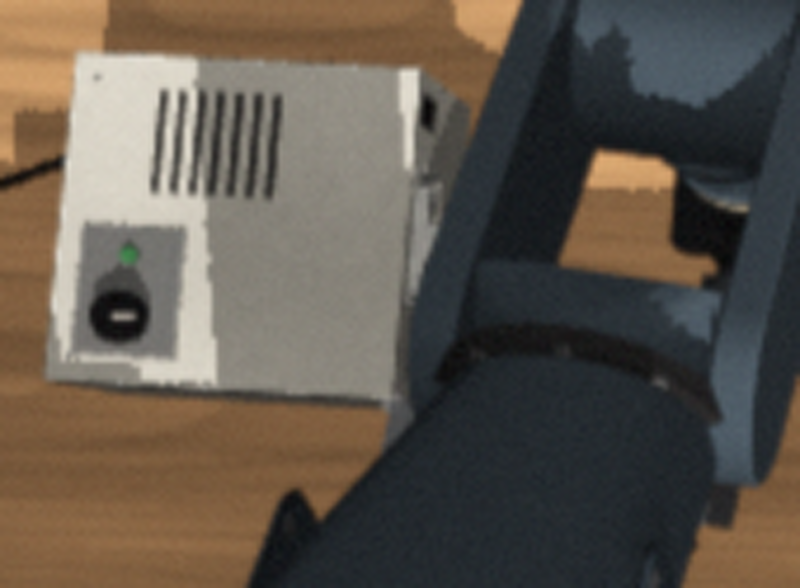

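The top view shows the cabinet undisturbed, but the arm hides the tab. I'll move to the outer side of the door, which clears the view, and check the tab from there. Planning the door path now.

```bash
cat > door.py <<'E'
from h import *
th,t=1.536,np.array([.648,.3694]);H=pt(th,t,(-.1,.095,0))[:2]
def ctr(phi,m=0,r=.13):
    n=th-phi; h=abs(np.sin(phi))*.015+abs(np.cos(phi))*.0095+m
    return pt(n,H,(-.036-h,-r,0))[:2]
E
python3 - <<'E'
from door import *
print("start",ctr(1.72,.03),ctr(1.85,.02))
p=ctr(1.75)
for phi in np.arange(1.75,-.01,-.125):
    c=ctr(phi);print(round(phi,3),c.round(4),((c-p)*100).round(2));p=c
E
```

```text
start [0.44493612 0.16000789] [0.43995993 0.17168046]
1.75 [0.4707 0.1569] [0. 0.]
1.625 [0.4867 0.1479] [ 1.6 -0.9]
1.5 [0.5027 0.141 ] [ 1.59 -0.69]
1.375 [0.5185 0.136 ] [ 1.59 -0.5 ]
1.25 [0.5352 0.133 ] [ 1.66 -0.3 ]
1.125 [0.5524 0.1322] [ 1.72 -0.09]
1.0 [0.5698 0.1335] [1.74 0.14]
0.875 [0.5871 0.1372] [1.73 0.37]
0.75 [0.604  0.1433] [1.69 0.6 ]
0.625 [0.6201 0.1516] [1.61 0.83]
0.5 [0.6352 0.1622] [1.5  1.06]
0.375 [0.6488 0.1748] [1.36 1.26]
0.25 [0.6606 0.1893] [1.18 1.45]
0.125 [0.6704 0.2054] [0.98 1.61]
0.0 [0.6779 0.2228] [0.75 1.74]
```

>>> servo_tool --pt "-3.0 1.5 0 0 0 0" --pt "-3.5 2.0 0 0 0 0" --pt "-3.5 2.0 0 0 0 0" --pt "-3.5 2.0 0 0 0 0" --pt "-3.5 2.0 0 0 0 0" --fingers 255 --newtons 20

```text
t: 17.85
ee_pos: [0.4725, 0.1328, 0.1507]
ee_rot: [-0.0, 0.719, 0.695, 0.001]
force: [0.2, 0.6, -0.0]
width: 0.631
gripper_force: 0.0
```

>>> servo_tool --pt "-2.5 2.0 0 0 0 0" --pt "0 0 0 0 0 0" --pt "0 0 0 0 0 0"

```text
t: 18.15
ee_pos: [0.4492, 0.1521, 0.1509]
ee_rot: [0.0, 0.718, 0.696, 0.001]
force: [-0.0, 0.1, 0.3]
width: 0.353
gripper_force: 0.0
```

```bash
python3 - <<'E'
from h import *
th,t=1.536,np.array([.648,.3694])
s=ctrl.state();print(s["t"],s["ee_pos"],s["width"])
im=ctrl.snapshot("top")
for w in(169,171,172,173,175): print(w,im[w,185:220].mean(1).round().astype(int).tolist())
print([ (a,proj("top",pt(th,t,(a,0,.068))).round(1).tolist()) for a in(-.125,-.1)])
for d in ctrl.regions_of("top","door")[:2]+ctrl.regions_of("top","carrier_tab")[:6]: print(round(d["conf"],2),np.round(d["bbox"],1))
E
```

```text
18.15 [0.44915446 0.15212949 0.15093427] 0.3534783358725804
169 [164, 133, 122, 123, 121, 114, 91, 95, 126, 129, 129, 128, 129, 129, 131, 130, 128, 128, 129, 120, 77, 94, 93, 95, 95, 95, 91, 92, 95, 93, 96, 93, 90, 92, 90]
171 [118, 121, 120, 120, 120, 111, 85, 104, 128, 133, 133, 132, 133, 133, 131, 123, 69, 61, 97, 123, 85, 88, 92, 92, 93, 93, 93, 96, 94, 92, 96, 94, 96, 94, 97]
172 [121, 117, 118, 119, 121, 117, 85, 109, 126, 129, 138, 132, 134, 131, 131, 121, 78, 71, 101, 118, 83, 88, 89, 91, 91, 92, 89, 90, 93, 94, 92, 94, 94, 93, 94]
173 [119, 122, 120, 120, 119, 116, 82, 113, 128, 130, 135, 133, 132, 132, 132, 130, 113, 108, 126, 115, 85, 88, 90, 93, 90, 91, 88, 89, 90, 88, 91, 89, 92, 90, 93]
175 [121, 121, 119, 119, 121, 115, 93, 124, 129, 126, 114, 116, 115, 112, 117, 118, 117, 118, 114, 92, 83, 92, 88, 89, 89, 90, 92, 90, 91, 88, 90, 91, 89, 88, 87]
[(-0.125, [204.8, 172.1]), (-0.1, [195.8, 171.6])]
0.95 [199.2 299.   62.3  27.3]
0.89 [497.2 222.5  39.4  62.4]
0.88 [290.9 275.1  61.   23.8]
0.71 [197.3 172.4  13.3  24.9]
```

The tab end is at column 204.7 against 204.8 predicted for home, so the carrier is fully home. I'll lower beside the door's outer face.

>>> servo_tool --pt "-0.4 0.8 0 0 0 0" --pt "0 0 0 0 0 0" --pt "0 0 -2.0 0 0 0" --pt "0 0 -2.5 0 0 0" --pt "0 0 -2.5 0 0 0"

```text
t: 18.8
ee_pos: [0.446, 0.1583, 0.0798]
ee_rot: [0.0, 0.72, 0.694, 0.001]
force: [1.2, 0.1, 0.1]
width: 0.007
gripper_force: 0.0
```

>>> servo_tool --pt "0 0 -2.0 0 0 0" --pt "0 0 0 0 0 0" --pt "0 0 0 0 0 0"

```text
t: 19.1
ee_pos: [0.4453, 0.1583, 0.0603]
ee_rot: [-0.0, 0.72, 0.694, -0.0]
force: [-0.1, 0.1, 0.2]
width: 0.006
gripper_force: 0.0
```

>>> servo_tool --pt "1.3 -0.3 0 0 0 0" --pt "1.4 -0.3 0 0 0 0" --pt "1.4 -0.4 0 0 0 0" --pt "1.6 -0.7 0 0 0 0" --pt "1.6 -0.5 0 0 0 0"

```text
t: 19.6
ee_pos: [0.5204, 0.136, 0.0618]
ee_rot: [0.001, 0.72, 0.694, 0.001]
force: [-0.6, 0.5, -0.8]
width: 0.008
gripper_force: 0.3
```

>>> servo_tool --pt "1.65 -0.3 0 0 0 0" --pt "1.7 -0.1 0 0 0 0" --pt "1.7 0.15 0 0 0 0" --pt "1.7 0.4 0 0 0 0" --pt "1.7 0.6 0 0 0 0"

```text
t: 20.1
ee_pos: [0.6047, 0.1435, 0.0619]
ee_rot: [0.001, 0.72, 0.694, 0.001]
force: [-0.1, -0.1, 0.8]
width: 0.003
gripper_force: 0.3
```

```bash
python3 - <<'E'
from door import *
s=ctrl.state();p=s["ee_pos"];print(s["t"],p,s["force"])
print(min((np.linalg.norm(ctr(f)-p[:2]),round(f,2),(ctr(f)-p[:2]).round(4).tolist()) for f in np.arange(0,1.8,.01)))
E
```

```text
20.1 [0.6047391  0.14345245 0.06192808] [-0.13514838 -0.08442389  0.78126888]
(np.float64(0.000694524997876617), np.float64(0.74), [0.0006, 0.0004])
```

>>> servo_tool --pt "1.6 0.8 0 0 0 0" --pt "1.5 1.05 0 0 0 0" --pt "1.35 1.25 0 0 0 0" --pt "0.6 0.7 0 0 0 0" --pt "0.6 0.75 0 0 0 0"

```text
t: 20.6
ee_pos: [0.6605, 0.1894, 0.0615]
ee_rot: [0.001, 0.72, 0.694, 0.001]
force: [-0.9, -1.2, 0.8]
width: 0.004
gripper_force: 0.3
```

>>> servo_tool --pt "0.5 0.8 0 0 0 0" --pt "0.4 0.7 0 0 0 0" --pt "0 0 0 0 0 0"

```text
t: 20.9
ee_pos: [0.6686, 0.2055, 0.0605]
ee_rot: [0.0, 0.719, 0.695, 0.0]
force: [-0.5, -0.8, -0.5]
width: 0.003
gripper_force: 0.0
```

```bash
python3 - <<'E'
from door import *
s=ctrl.state();p=s["ee_pos"];print(s["t"],p,s["force"])
print(min((np.linalg.norm(ctr(f)-p[:2]),round(f,2),(ctr(f)-p[:2]).round(4).tolist()) for f in np.arange(0,1.8,.01)))
im=ctrl.snapshot("scene")
for d in ctrl.regions_of("scene","door")[:3]: print(round(d["conf"],2),np.round(d["bbox"],1))
for f in(.0,.1,.3,.8): print(f,[proj("scene",pt(th-f,H,(a,-.188,.102))).round(1).tolist() for a in(0,-.036)])
E
```

```text
20.9 [0.66858731 0.20554615 0.06046041] [-0.50935493 -0.81829962 -0.46819316]
(np.float64(0.0016792472229856727), np.float64(0.13), [0.0015, -0.0008])
0.98 [407.4 291.8  83.1  81.8]
0.0 [[389.9, 304.1], [374.4, 293.7]]
0.1 [[382.0, 298.3], [368.3, 287.3]]
0.3 [[369.3, 286.1], [359.4, 274.5]]
0.8 [[355.4, 255.2], [354.9, 244.4]]
```

The door is at about 0.13 rad. I'll push it through the catch.

>>> servo_tool --pt "0.25 0.5 0 0 0 0" --pt "0.2 0.5 0 0 0 0" --pt "0 0 0 0 0 0"

```text
t: 21.3
ee_pos: [0.673, 0.2152, 0.0604]
ee_rot: [0.0, 0.719, 0.695, 0.0]
force: [-0.3, -0.1, -0.3]
width: 0.004
gripper_force: 0.0
```

>>> servo_tool --pt "0.15 0.4 0 0 0 0" --pt "0.1 0.3 0 0 0 0" --pt "0 0 0 0 0 0"

```text
t: 21.6
ee_pos: [0.6739, 0.2179, 0.0603]
ee_rot: [0.001, 0.719, 0.695, -0.004]
force: [-2.7, -7.4, 3.5]
width: 0.002
gripper_force: 4.2
```

>>> servo_tool --pt "0.05 0.3 0 0 0 0" --pt "0 0 0 0 0 0"

```text
t: 21.8
ee_pos: [0.6751, 0.2214, 0.0603]
ee_rot: [0.001, 0.72, 0.694, -0.002]
force: [-1.2, -4.2, 1.2]
width: 0.003
gripper_force: 2.5
```

>>> servo_tool --pt "0.05 0.3 0 0 0 0" --pt "0 0 0 0 0 0"

```text
t: 22.0
ee_pos: [0.6758, 0.2238, 0.0603]
ee_rot: [0.002, 0.719, 0.695, -0.003]
force: [-0.7, -9.0, 2.2]
width: 0.002
gripper_force: 4.4
```

>>> servo_tool --pt "0 0.2 0 0 0 0" --pt "0 0 0 0 0 0"

```text
t: 22.2
ee_pos: [0.6758, 0.2238, 0.0604]
ee_rot: [0.003, 0.719, 0.695, -0.004]
force: [-0.8, -12.8, 2.5]
width: 0.004
gripper_force: 6.5
```

>>> servo_tool --pt "0 0.2 0 0 0 0" --pt "0 0 0 0 0 0"

```text
t: 22.4
ee_pos: [0.6758, 0.2237, 0.0604]
ee_rot: [0.003, 0.719, 0.695, -0.006]
force: [-1.2, -17.0, 3.4]
width: 0.002
gripper_force: 8.6
```

>>> servo_tool --pt "0 -1.0 0 0 0 0" --pt "0 -2.0 0 0 0 0" --pt "0 -2.0 1.0 0 0 0" --pt "0 -2.0 3.0 0 0 0" --pt "0 -3.0 3.0 0 0 0"

```text
t: 22.9
ee_pos: [0.6756, 0.1308, 0.1309]
ee_rot: [-0.001, 0.719, 0.695, -0.0]
force: [0.4, -0.2, -0.3]
width: 0.006
gripper_force: 0.0
```

>>> servo_tool --pt "-2.0 -4.0 2.0 0 0 0" --pt "-2.0 -4.0 2.0 0 0 0" --pt "-2.0 -4.0 0 0 0 0" --pt "-2.0 -4.0 0 0 0 0" --pt "0 0 0 0 0 0"

```text
t: 23.4
ee_pos: [0.5938, -0.0339, 0.1715]
ee_rot: [0.0, 0.722, 0.692, -0.001]
force: [-0.1, 1.5, -0.3]
width: 0.006
gripper_force: 0.0
```

```bash
python3 - <<'E'
from door import *
s=ctrl.state();print(s["t"],s["ee_pos"],s["force"])
im=ctrl.snapshot("top");ctrl.snapshot("scene")
for c in("top","scene"):
  for d in ctrl.regions_of(c,"door")[:2]:
    k=max(cv2.findContours(d["pixels"].astype(np.uint8),0,1)[0],key=cv2.contourArea);print(c,round(d["conf"],2),np.round(d["bbox"],1),cv2.boxPoints(cv2.minAreaRect(k)).round(1).tolist())
  print([proj(c,pt(th,H,(a,b,.102))).round(1).tolist() for a,b in((0,0),(0,-.188),(-.036,-.188),(-.036,0))])
for z in(.05,.5,.95):
    p=proj("top",pt(th,H,(-.02,-.188*z,.102)));print(p.round(1),im[int(round(p[1])),int(p[0])-12:int(p[0])+18].mean(1).round().astype(int).tolist())
for n in("jar","brush","offcut"): print(n,[(np.round(d["bbox"],1),round(d["conf"],2)) for d in ctrl.search_frame("top",n)][:2])
E
```

```text
23.4 [ 0.59383022 -0.03392575  0.17147671] [-0.12866567  1.47088639 -0.25074297]
top 0.77 [204.3 172.4  33.3  70.9] [[187.10000610351562, 205.6999969482422], [194.60000610351562, 134.6999969482422], [221.3000030517578, 137.5], [213.8000030517578, 208.60000610351562]]
[[188.5, 204.9], [194.5, 135.3], [207.7, 135.9], [202.0, 205.6]]
[[447.2, 257.2], [389.9, 304.1], [374.4, 293.7], [432.3, 249.3]]
[196.3 201.7] [127, 130, 129, 128, 96, 77, 75, 76, 76, 75, 75, 75, 76, 74, 74, 73, 66, 73, 48, 40, 42, 35, 41, 40, 40, 39, 44, 56, 94, 95]
[198.9 170.2] [128, 126, 129, 125, 120, 83, 71, 72, 73, 73, 71, 71, 73, 70, 74, 74, 69, 70, 70, 45, 40, 39, 45, 38, 33, 39, 37, 43, 68, 96]
[201.6 139.1] [137, 139, 136, 135, 126, 72, 72, 77, 101, 115, 119, 119, 117, 115, 115, 115, 115, 104, 73, 55, 56, 61, 76, 84, 92, 92, 93, 91, 91, 96]
jar [(array([297.8, 122.1,  17.9,  21.8]), 0.58)]
brush [(array([365.4, 132.8,  48.3,  42.3]), 0.72)]
offcut [(array([481.2, 294.9,  28.4,  37.8]), 0.56)]
```

The door's outer top edge is at columns 202 and 207, matching the shut prediction, and the arm is clear. The jar and brush haven't moved. Handing in.

```bash
python3 -c "
from workcell import ctrl
print(ctrl.finish_job())"
```

```text
the job is handed in; nothing more can be done
None
```

The carrier is fully home in the cabinet runners with its tab outwards, the door is shut on its catch, and the job was handed in at about 23.5 s with the arm clear; the glass offcut was not re-checked at the end.

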